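Close up a row of filter cubes and shut the keeper

ROBOT

A 6-joint arm with a two-finger parallel gripper is mounted at the origin on a cart in front of the work surface, level with it; the furniture and walls round the work are solid. World frame = base frame: x ahead of the robot, y to its left, z up, the work surface at z = 0. Lengths are in m, angles in degrees, forces in N, time in s.
With the tool pointing down it reaches from about 0.4 to 0.825 m from the base axis. Payload 7 kg.
Tool frame: the origin (TCP) lies between the finger pads; the fingertips stand 25 mm ahead of it and the grasp point (between the pads) lies 6 mm ahead of it; z points along the fingers, y is the line along which they close (so a half turn about z gives the same grasp; the last joint's range is limited). The gripper opens to 88 mm and grips with 3 to 60 N. Pads are 19 mm wide; open, the fingers measure 130 mm over their backs; the gripper's body (78 mm by 193 mm) begins 47 mm behind the grasp point.
Start: joints at [-48.123, 20.546, 0.682, 0, -70.136, -16.507], TCP at [0.289, -0.61, 0.23] pointing down, gripper open.
Joint ranges: [-176.03, 176.03], [-82.01, 121.73], [-58.28, 71.71], [-173.87, 95.51], [-174.79, -0.11], [-173.66, 173.66]. Speed limits (degrees/s): [136.94, 136.94, 172.46, 180, 180, 180].

INTERFACE

Orientations are given as [roll, pitch, yaw] about the fixed x, y, z axes, in that order (R = Rz(yaw) Ry(pitch) Rx(roll)).
In Python, from plant import r gives the robot as it stands.
- The arm moves only by the shell command python3 -m crank 'ROWS' [FORCE]. ROWS is JSON, a list of rows, each a list of 3 entries, a list of its own where there are three numbers: the turn, a rotation vector about the tool's x, y, z in degrees, then the shift along the tool's x, y, z in cm, then the closure, from -1 (fully open) to 1 (shut). In form: [[[wx, wy, wz], [dx, dy, dz], fingers], ...]. A call has 1 to 8 rows; each row shifts and turns the commanded pose from where the row before left it, along the tool's axes as they then stand; what a row does not reach is not made up. A row lasts 1/10 s, in which the tool goes at most 50 mm and 8.59 degrees, less where a joint would pass 70% of its speed; a pose out of reach is approached as far as the arm can. A call with a gripper value outside its range is refused whole. The fingers move at their own pace and stop on an object; FORCE is the grip in N (left out, the last holds). Time passes only in rows, so rows that do not move let the fingers close. It gives the time, the measured TCP pose, the force, the opening and the grip force at its end, in the units of the state.
- r.get_state(): the state, without advancing time (a new reading comes with each control period).
- r.capture(name): name is "scene" or "top"; returns a dict with "color" (400x640x3 uint8, red, green, blue), "range_z" (400x640 float32, m along the optical axis (not along the pixel's ray), 0 where there is no reading), "intrinsics" (3x3 intrinsics, pixels), "world_from_camera" (4x4, takes a point from camera to world coordinates). Camera axes: x right, y down, z forward; pixel columns grow to the right and rows downward; lengths in m; the calibration is good to about 2 mm. A picture is of the moment at which its call begins.
- r.close_job(): hands the job in; it is judged then, once.
The state is a dict: "time_s": time; "joints": joint angles; "qd": joint speeds; "joint_torque": joint torques, N m; "tcp_pos": TCP position; "eef_rot": TCP orientation; "contact_force": force on the tool from outside, world axes, zero at the start; "moment": the same for the moment, N m; "gripper_width": finger opening in m; "gripper_force": force on a finger pad.
Only numpy, scipy, OpenCV 4.12 (cv2) and the standard library are available. Lean on these libraries where they do the work, as an engineer would, in place of code of your own. Each camera call takes 0.05 s, during which the arm holds its last target. There are 200 camera calls.

TASK

Three filter cubes stand as a touching row in the aluminium rail, short of its end stop. Push the whole row along the rail until it is fully home against the stop, then push the swinging keeper arm shut so that it lies straight across the rail behind the last cube. Only push: do not lift any cube or let one tip over, leave the objective case, the cover glass box and the timer beside the rail alone, and finish clear of everything.

Things in the scene. Friction and masses are not known exactly. Their poses are not given: they have to be found in the camera images.
- rail: fixed aluminium channel, 286 mm long, 55 wide, open at the top and at its -x end. Origin on the worktop under the channel's centre line; x along the channel towards the stop, y to the left facing the stop, z up. Channel floor 4 above the worktop, from x = -145 to +125; 47 wide inside, walls 4 thick, their tops at z = 14. An 8 high lug at x = -2 to +32, y = +27 to +57 carries the keeper
- stop_face (a point): centre of the end stop's inner face (x = +125, z = 24 in the rail's frame, axes as the rail's); the stop is 16 mm thick, its top at z = 38. A row that is home has its cube centres 17, 51 and 85 before this face and its rear face 102 before it. The row starts with its rear face about 50 to 95 short of that
- cube_a: black filter cube, a block with round ringed windows on its top and one side: 34 mm along its y (plain flat sides, which touch in the row), 43 along its x (-20 to +23; a window ring stands 2 proud at -x), 40 high (43 with the ring); 60 to 130 g, loose. Origin: centre of the underside, z up. In the rail its y lies along the rail; the three stand in any order
- cube_b: black filter cube, a block with round ringed windows on its top and one side: 34 mm along its y (plain flat sides, which touch in the row), 43 along its x (-20 to +23; a window ring stands 2 proud at -x), 40 high (43 with the ring); 60 to 130 g, loose. Origin: centre of the underside, z up. In the rail its y lies along the rail; the three stand in any order
- cube_c: black filter cube, a block with round ringed windows on its top and one side: 34 mm along its y (plain flat sides, which touch in the row), 43 along its x (-20 to +23; a window ring stands 2 proud at -x), 40 high (43 with the ring); 60 to 130 g, loose. Origin: centre of the underside, z up. In the rail its y lies along the rail; the three stand in any order
- keeper (a joint): angle of the keeper arm on its upright pivot, rad. 0 (hard stop): shut, arm straight across the channel along the rail's -y, front face at x = 19 mm, 4 behind a home row. pi/2: it points along the rail's -x; limit 2.8: outwards. Starts at 2.0 to 2.7; shuts anticlockwise from above, its end swinging round behind the row. Stays where left; friction 0.06 N m (about 1 N at its end)
- keeper_end (a point): point on the keeper arm's centre line near its free end, 60 mm from the pivot axis and 28 above the worktop. The arm is a steel bar 64 long from the pivot axis, 8 thick, upright from z = 19 to z = 37, with a hub of radius 9 at the pivot
- keeper_pivot (a point): axis of the keeper's pivot, beside the rail at x = +15 mm, y = +40 mm in the rail's frame, 28 mm above the worktop; fixed to the rail
- case: bystander: objective case, a screw-lid round can with a black top and pale lower half, 41 mm diameter, 58 high, standing loose on the -y side of the rail. Origin: centre of the underside
- slip_box: bystander: small cover glass box, 36 x 36 x 22 mm, pale, loose on the -y side of the rail. Origin: centre of the underside
- timer: bystander: bench timer, 66 x 64 x 21 mm, loose on the +y side of the rail near the stop. Origin: centre of the underside
Mind the look-alikes: they are no part of the job. Leave any blue or turquoise look-alike of the cube_a alone.

How it is judged (in metres and radians):
On the way, in this order (a step that is already met when the one before it is completed fails the run):
1. the row of cubes is home against the stop (x of each of cube_a, cube_b, cube_c in the frame of rail above 0.036 m and z of each of cube_a, cube_b, cube_c in the frame of rail below 0.008 m and angle between each of cube_a, cube_b, cube_c's own z axis and vertical below 0.12 rad), for 0.2 s.
2. the keeper is shut behind the row (value of joint keeper below 0.12 rad), for 0.2 s.
At the end, for the whole second after the job is handed in: all three cubes stand flat in the channel (underside within 4 mm of its floor, tilt under 0.12 rad), closed up against the stop within 4 mm in all (each cube's centre beyond x = 36 mm in the rail's frame), at rest, and the keeper is shut to within 0.12 rad (all of step 1 and linear speed of each of cube_a, cube_b, cube_c below 0.02 m/s and value of joint keeper below 0.12 rad and velocity of joint keeper between -0.05 and 0.05 rad/s); the robot touches nothing.
It fails at once if a cube is lifted more than 12 mm off the channel's floor (z of any of cube_a, cube_b, cube_c in the frame of rail above 0.016 m).
It fails at once if a cube is tipped over (angle between any of cube_a, cube_b, cube_c's own z axis and vertical above 0.6 rad).
It fails at once if a bystander is moved more than 15 mm (distance of any of case, slip_box, timer from where it was at the start of the episode above 0.015 m).
It also fails if it takes over 54 s, if anything falls off the work surface, if the arm or the gripper's body presses on something with over 40 N, if the wrist force passes 120 N, or if a joint passes its speed limit or range.

## Working session

There is one attempt and no reset: what is moved stays moved. The work goes in short steps, Python scripts to look and compute and a shell command to move; the robot and the scene stay as the last step left them, time stands still between calls to the robot, and variables do not carry over. Pictures are saved under pics/ and viewed, at most 10 in all, crops included, and the job is handed in when it is done.

```bash
mkdir -p pics && cat > h.py <<'E'
import numpy as np, cv2
from plant import r
def cap(n,f):
    c=r.capture(n); np.savez('/tmp/'+n+'.npz',**c); cv2.imwrite('pics/'+f,c['color'][:,:,::-1]); return c
def pts(c):
    K=np.array(c['intrinsics']);T=np.array(c['world_from_camera']);z=c['range_z']
    v,u=np.mgrid[:z.shape[0],:z.shape[1]]
    P=np.stack([(u-K[0,2])*z/K[0,0],(v-K[1,2])*z/K[1,1],z],-1)
    return P@T[:3,:3].T+T[:3,3]
E
python3 - <<'E'
from h import *
cap('top','top0.png');cap('scene','scene0.png');s=r.get_state();print(s)
E
```

```text
{'time_s': 0.1, 'joints': array([-4.81200542e+01,  2.05872985e+01,  6.39271499e-01, -1.74439304e-02,
       -7.01374319e+01, -1.65071172e+01]), 'qd': array([ 0.0267406 , -0.13887183,  0.04612756,  0.03946573, -0.00898404,
        0.03135319]), 'joint_torque': array([-3.03513603e-03, -5.84163415e+01,  2.93753350e+01,  7.01548934e+00,
        1.01879545e-02, -4.48532705e-05]), 'tcp_pos': array([ 0.28902774, -0.60950259,  0.22881956]), 'eef_rot': array([ 1.79913403e+02, -8.56053953e-03, -1.54633104e+02]), 'contact_force': array([ 0.50374966,  0.59889978, -0.78677633]), 'moment': array([ 0.0254588 ,  0.00398115, -0.00407367]), 'gripper_force': 0.0, 'gripper_width': 0.08784097040141313}
```

View pics/top0.png

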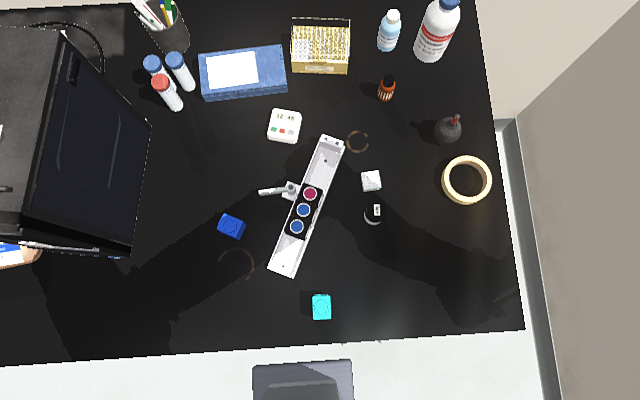

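View pics/scene0.png

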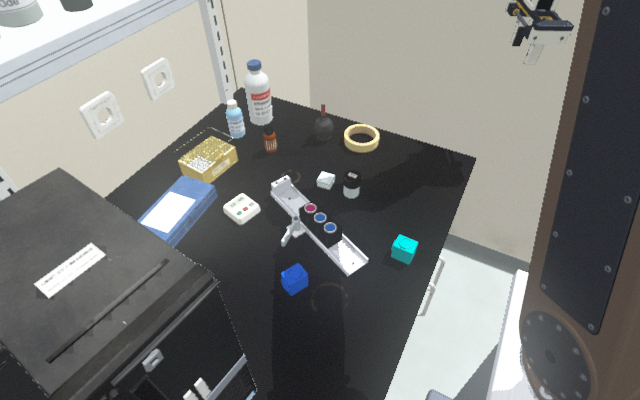

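The top view shows the rail from its open end at about (283,272) to the stop at (333,140). The cubes are at (297,227), (303,211) and (310,194), the keeper pivot at (291,188) and the arm tip at (260,192). The case is at (374,213), the slip box at (371,181) and the timer at (285,125). I'll enlarge it and measure.

```bash
python3 - <<'E'
from h import *
c=dict(np.load('/tmp/top.npz'));P=pts(c)
im=c['color'][120:285,240:400,::-1]
cv2.imwrite('pics/crop0.png',cv2.resize(im,None,fx=3.6,fy=3.6,interpolation=cv2.INTER_CUBIC))
print(c['world_from_camera'].round(3),c['intrinsics'])
for u,v in [(283,272),(333,140),(297,227),(303,211),(310,194),(291,188),(264,191),(374,213),(371,181),(285,125)]: print(u,v,P[v,u].round(4))
# rail mask: height 4..14ish & region
m=(P[...,2]>0.009)&(P[...,2]<0.025)
roi=np.zeros_like(m);roi[130:282,262:350]=1
m&=roi
Q=P[m][:,:2].astype(np.float32); 
print(len(Q),cv2.minAreaRect(Q))
E
```

```text
[[-0.067 -0.975  0.211  0.379]
 [-0.998  0.064 -0.02  -0.082]
 [ 0.006 -0.212 -0.977  0.903]
 [ 0.     0.     0.     1.   ]] [[457.66464441   0.         322.58494186]
 [  0.         457.66464441 202.99717726]
 [  0.           0.           1.        ]]
283 272 [ 0.4419 -0.0137  0.0045]
333 140 [ 0.693  -0.1284  0.0396]
297 227 [ 0.5217 -0.0474  0.0458]
303 211 [ 0.5515 -0.0606  0.0474]
310 194 [ 0.5845 -0.0759  0.0446]
291 188 [ 0.5996 -0.0399  0.0416]
264 191 [0.5983 0.0131 0.0366]
374 213 [ 0.5367 -0.194   0.0579]
371 181 [ 0.6088 -0.1989  0.0207]
285 125 [ 0.7387 -0.0336  0.0204]
1048 ((0.5920739769935608, -0.01980215311050415), (0.1606503427028656, 0.2840522229671478), 65.30672454833984)
```

View pics/crop0.png

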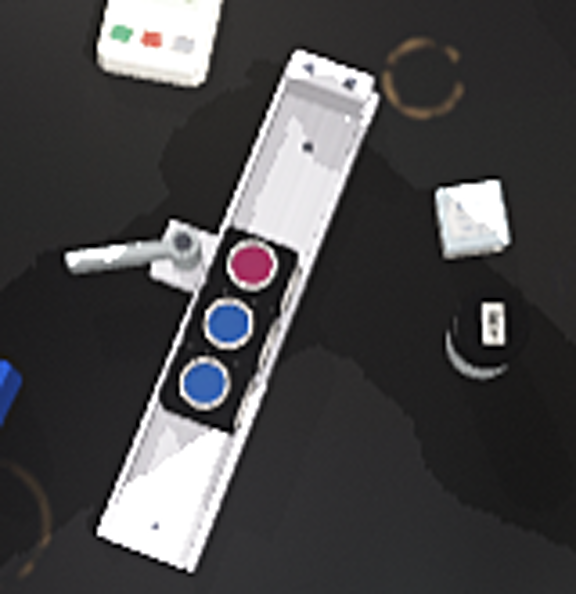

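The enlarged crop shows:
- the rail's open-end corners at (98,533) and (195,572)
- the stop's top at about (296,50) to (377,80)
- the hub at (184,241) and the arm tip at (68,263)
- the rear edge of the cube row at (163,403) to (235,432)

```bash
cat >> h.py <<'E'
def ray(c,u,v,z):
    K=np.array(c['intrinsics']);T=np.array(c['world_from_camera'])
    d=T[:3,:3]@np.array([(u-K[0,2])/K[0,0],(v-K[1,2])/K[1,1],1]);o=T[:3,3]
    return (o+d*(z-o[2])/d[2])
E
python3 - <<'E'
from h import *
c=dict(np.load('/tmp/top.npz'));
f=lambda x,y,z: ray(c,240+(x+.5)/3.6-.5,120+(y+.5)/3.6-.5,z)
D={n:f(*a) for n,a in dict(oL=(98,533,.014),oR=(195,572,.014),sL=(296,50,.038),sR=(379,80,.038),hub=(184,241,.042),tip=(68,263,.037),rL=(163,403,.040),rR=(235,432,.040),w1=(204,384,.043),w2=(228,324,.043),w3=(252,264,.043)).items()}
for k,v in D.items(): print(k,v.round(4))
o=(D['oL']+D['oR'])/2; s=(D['sL']+D['sR'])/2
d=(s-o)[:2]; L=np.hypot(*d); yaw=np.arctan2(d[1],d[0]); print('len',L,np.degrees(yaw))
wd=(D['w3']-D['w1'])[:2];print('row',np.degrees(np.arctan2(wd[1],wd[0])),np.hypot(*wd))
ex=d/L; ey=np.array([-ex[1],ex[0]]); org=o[:2]+ex*(.145+(L-.286)/2)
print('org',org)
for k,v in D.items(): w=v[:2]-org; print(k,(w@ex).round(4),(w@ey).round(4))
E
```

```text
oL [0.4515 0.0162 0.014 ]
oR [ 0.4274 -0.0345  0.014 ]
sL [ 0.7086 -0.1072  0.038 ]
sR [ 0.6881 -0.1519  0.038 ]
hub [ 0.6023 -0.0396  0.042 ]
tip [0.5955 0.0239 0.037 ]
rL [ 0.5153 -0.0238  0.04  ]
rR [ 0.4974 -0.0608  0.04  ]
w1 [ 0.5236 -0.0461  0.043 ]
w2 [ 0.555  -0.0606  0.043 ]
w3 [ 0.587  -0.0754  0.043 ]
len 0.2855240757569213 -24.932695732610515
row -24.787551718382083 0.06984541742810621
org [ 0.57073348 -0.07019107]
oL -0.1445 0.0281
oR -0.145 -0.0281
sL 0.1406 0.0246
sR 0.1409 -0.0246
hub 0.0157 0.0411
tip -0.0172 0.0957
rL -0.0698 0.0187
rR -0.0704 -0.0224
w1 -0.053 0.002
w2 -0.0183 0.0021
w3 0.0169 0.0022
```

The rail frame is at (0.5707, -0.0702) with yaw -24.9°. The row's rear is at x=-70 mm, so it needs about 93 mm of push. The keeper is at about 2.6 rad. I'll turn the tool onto the rail axes first (tool x = -rail x, tool y = +rail y), with the fingers closed.

```bash
python3 -m crank '[[[0,0,8.4],[0,0,0],1],[[0,0,8.4],[0,0,0],1],[[0,0,8.4],[0,0,0],1],[[0,0,8.4],[0,0,0],1],[[0,0,8.4],[0,0,0],1],[[0,0,8.3],[0,0,0],1],[[0,0,0],[0.6,4.5,0],1],[[0,0,0],[0.6,4.5,0],1]]' && python3 -m crank '[[[0,0,0],[0.6,4.7,0],1],[[0,0,0],[0.6,4.7,0],1],[[0,0,0],[0.6,4.7,0],1],[[0,0,0],[0.6,4.7,0],1],[[0,0,0],[0.6,4.7,0],1],[[0,0,0],[0.6,4.7,0],1],[[0,0,0],[0.6,4.7,0],1],[[0,0,0],[0.6,4.7,0],1]]'
```

```text
time_s: 0.9
tcp_pos: [0.3157, -0.5225, 0.2282]
eef_rot: [180.0, -0.1, 154.9]
contact_force: [1.4, 0.2, 0.8]
gripper_width: 0.0291
gripper_force: 0.0
time_s: 1.7
tcp_pos: [0.4312, -0.1601, 0.2297]
eef_rot: [180.0, 0.0, 155.1]
contact_force: [1.4, -0.6, 0.4]
gripper_width: 0.0004
gripper_force: 0.0
```

```bash
cat >> h.py <<'E'
O=np.array([.5707,-.0702]);A=np.radians(-24.93);EX=np.array([np.cos(A),np.sin(A)]);EY=np.array([-EX[1],EX[0]])
def st():
    s=r.get_state();w=s['tcp_pos'][:2]-O;F=s['contact_force']
    print('t',s['time_s'],'rail xy mm',(w@EX*1e3).round(1),(w@EY*1e3).round(1),'z',s['tcp_pos'][2].round(4),'F rail',(F[:2]@EX).round(1),(F[:2]@EY).round(1),F[2].round(1),'rot',s['eef_rot'].round(1))
E
python3 -m crank '[[[0,0,0],[0.6,4.7,0],1],[[0,0,0],[0.6,4.7,0],1],[[0,0,0],[0.5,4.7,0],1],[[0,0,0],[0,0,5],1],[[0,0,0],[0,0,5],1],[[0,0,0],[0,0,3],1],[[0,0,0],[0,0,0],1]]' && python3 -c "
from h import *
st();cap('scene','scene1.png')"
```

```text
time_s: 2.4
tcp_pos: [0.4719, -0.0277, 0.0958]
eef_rot: [-179.7, -0.4, 155.0]
contact_force: [-0.7, -0.3, 1.2]
gripper_width: 0.0005
gripper_force: 0.0
t 2.4 rail xy mm -107.5 -3.1 z 0.0958 F rail -0.5 -0.5 1.2 rot [-179.7   -0.4  155. ]
```

View pics/scene1.png

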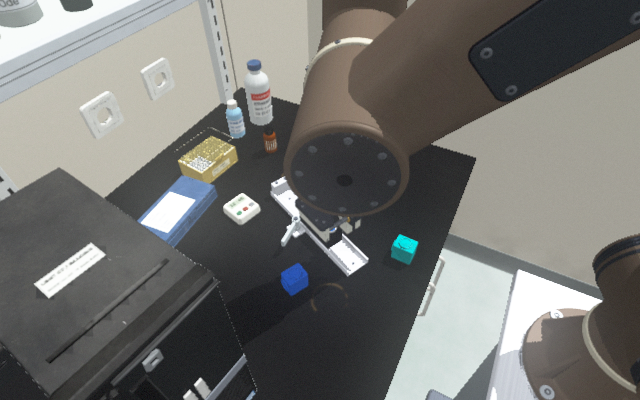

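The scene view shows the closed gripper above the rail behind the row and clear of the keeper at about (292,232). I'll lower it and start pushing.

```bash
python3 -m crank '[[[0,0,0],[0,0.3,2.5],1],[[0,0,0],[0,0,2.5],1],[[0,0,0],[0,0,0],1],[[0,0,0],[-0.9,0,0],1],[[0,0,0],[-0.9,0,0],1],[[0,0,0],[-0.9,0,0],1],[[0,0,0],[-0.8,0,0],1]]' && python3 -c "
from h import *
st()" && python3 -m crank '[[[0,0,0],[-0.8,0,0],1],[[0,0,0],[-0.8,0,0],1],[[0,0,0],[-0.8,0,0],1],[[0,0,0],[-0.8,0,0],1],[[0,0,0],[-0.8,0,0],1],[[0,0,0],[-0.8,0,0],1]]' && python3 -c "
from h import *
st()"
```

```text
time_s: 3.15
tcp_pos: [0.5099, -0.0393, 0.0507]
eef_rot: [179.9, 0.1, 155.1]
contact_force: [0.5, -1.0, -0.7]
gripper_width: 0.0005
gripper_force: 0.0
t 3.15 rail xy mm -68.2 2.3 z 0.0507 F rail 0.8 -0.7 -0.7 rot [1.799e+02 1.000e-01 1.551e+02]
time_s: 3.75
tcp_pos: [0.5523, -0.0595, 0.0496]
eef_rot: [-180.0, -0.0, 155.1]
contact_force: [-0.4, -0.1, -0.1]
gripper_width: -0.0001
gripper_force: 0.0
t 3.75 rail xy mm -21.2 1.9 z 0.0496 F rail -0.3 -0.3 -0.1 rot [-180.    -0.   155.1]
```

```bash
python3 -m crank '[[[0,0,0],[-0.7,0,0.1],1],[[0,0,0],[-0.7,0,0.1],1],[[0,0,0],[-0.6,0,0.1],1],[[0,0,0],[-0.4,0,0],1],[[0,0,0],[-0.3,0,0],1]]' && python3 -c "
from h import *
st()" && python3 -m crank '[[[0,0,0],[-0.2,0,0],1],[[0,0,0],[-0.2,0,0],1]]' && python3 -c "
from h import *
st()" && python3 -m crank '[[[0,0,0],[-0.2,0,0],1],[[0,0,0],[-0.1,0,0],1]]' && python3 -c "
from h import *
st();cap('top','top1.png')"
```

```text
time_s: 4.25
tcp_pos: [0.5781, -0.0711, 0.0484]
eef_rot: [180.0, 0.2, 155.1]
contact_force: [-0.9, -1.9, 11.9]
gripper_width: 0.0004
gripper_force: 5.3
t 4.25 rail xy mm 7.1 2.3 z 0.0484 F rail -0.0 -2.1 11.9 rot [180.    0.2 155.1]
time_s: 4.45
tcp_pos: [0.5816, -0.0727, 0.0482]
eef_rot: [179.9, 0.2, 155.1]
contact_force: [-0.8, -1.5, 8.6]
gripper_width: 0.0006
gripper_force: 4.0
t 4.45 rail xy mm 11.0 2.3 z 0.0482 F rail -0.1 -1.7 8.6 rot [179.9   0.2 155.1]
time_s: 4.65
tcp_pos: [0.5842, -0.0739, 0.0479]
eef_rot: [180.0, 0.1, 155.1]
contact_force: [-0.5, -1.4, 7.0]
gripper_width: 0.0003
gripper_force: 3.2
t 4.65 rail xy mm 13.8 2.3 z 0.0479 F rail 0.1 -1.5 7.0 rot [1.800e+02 1.000e-01 1.551e+02]
```

View pics/top1.png

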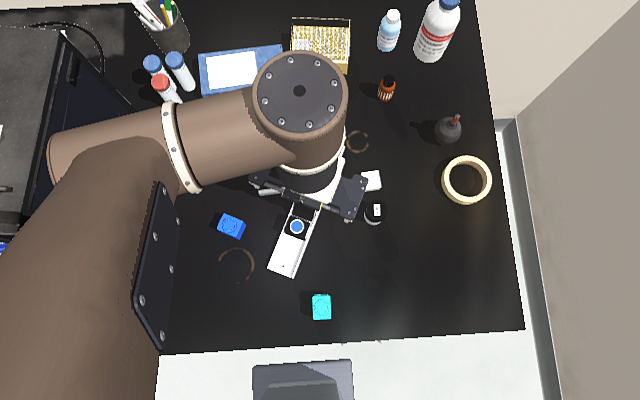

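In the top view a cube still stands at (297,227), where the rear cube was, with the gripper at (310,190). The push may not have taken hold, so I'll look closer.

```bash
python3 - <<'E'
from h import *
c=dict(np.load('/tmp/top.npz'));P=pts(c)
a=cv2.resize(c['color'][150:285,240:380,::-1],None,fx=4,fy=4,interpolation=cv2.INTER_CUBIC)
cv2.imwrite('pics/crop1.png',a)
for u,v in [(297,227),(290,240),(303,215),(293,233),(300,222)]:
    w=P[v,u,:2]-O; print(u,v,P[v,u].round(4),(w@EX).round(4),(w@EY).round(4))
for n in ['scene']:
    c=cap(n,'s2.png'); cv2.imwrite('pics/crop2.png',cv2.resize(c['color'][150:285,240:400,::-1],None,fx=4,fy=4,interpolation=cv2.INTER_CUBIC))
E
```

```text
297 227 [ 0.5213 -0.0475  0.048 ] -0.0544 -0.0003
290 240 [ 0.5034 -0.0306  0.0055] -0.0778 0.0075
303 215 [ 0.5472 -0.0597  0.0292] -0.0257 -0.0004
293 233 [ 0.5109 -0.0392  0.0443] -0.0673 0.0029
300 222 [ 0.531  -0.0536  0.0453] -0.043 -0.0017
```

View pics/crop1.png

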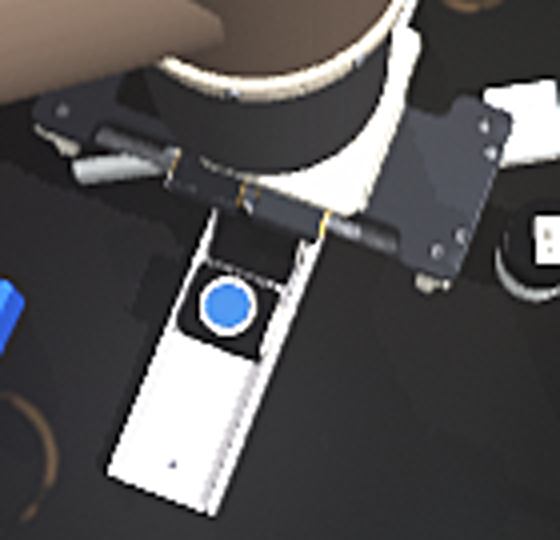

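View pics/crop2.png

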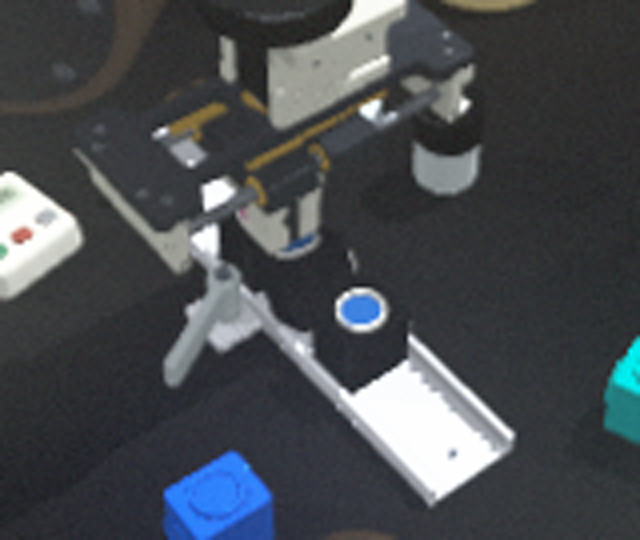

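The close-ups show the fingertips resting on top of a cube at about (300,245) in the scene crop. The row was not pushed, so the tips reach less far below the reported TCP than stated. I'll lift straight off, back away and measure where the tip really is.

```bash
python3 -m crank '[[[0,0,0],[0,0,-2],1],[[0,0,0],[0,0,-4],1],[[0,0,0],[4.5,0,0],1],[[0,0,0],[4.5,0,0],1],[[0,0,0],[4.5,0,0],1],[[0,0,0],[0,0,0],1],[[0,0,0],[0,0,0],1]]' && python3 - <<'E'
from h import *
st()
c=cap('scene','s3.png'); P=pts(c)
w=P[...,:2]-O; X=w@EX;Y=w@EY
s=r.get_state();t=s['tcp_pos']
tx=(t[:2]-O)@EX; ty=(t[:2]-O)@EY
m=(abs(X-tx)<.03)&(abs(Y-ty)<.035)&(P[...,2]>.03)&(P[...,2]<t[2]+.04)&(c['range_z']>0)
for z in np.arange(.03,.15,.006):
    k=m&(abs(P[...,2]-z)<.003)
    if k.sum(): print(z.round(3),k.sum(),'x',(X[k].min()*1e3).round(),(X[k].max()*1e3).round(),'y',(Y[k].min()*1e3).round(),(Y[k].max()*1e3).round())
def proj(p):
    K=c['intrinsics'];T=c['world_from_camera'];q=np.linalg.inv(T)@np.r_[p,1];q=K@q[:3];return q[:2]/q[2]
u,v=proj(t);print('tcp px',u,v,'tip25 px',proj(t-[0,0,.025]))
u0,v0=int(u)-60,int(v)-60;print(u0,v0)
a=cv2.resize(c['color'][v0:v0+120,u0:u0+120,::-1],None,fx=2.5,fy=4.5*2.5/4.5,interpolation=cv2.INTER_CUBIC)
c2=cap('top','t3.png');b=cv2.resize(c2['color'][130:280,240:390,::-1],None,fx=2,fy=2,interpolation=cv2.INTER_CUBIC)
a=cv2.resize(a,(480,480));b=cv2.resize(c2['color'][130:280,265:365,::-1],(320,480),interpolation=cv2.INTER_CUBIC)
cv2.imwrite('pics/both3.png',np.hstack([a,b]))
E
```

```text
time_s: 5.45
tcp_pos: [0.4601, -0.0162, 0.1074]
eef_rot: [179.9, 0.1, 155.2]
contact_force: [0.1, -0.2, 0.3]
gripper_width: 0.0003
gripper_force: 0.0
t 5.45 rail xy mm -123.1 2.3 z 0.1074 F rail 0.2 -0.2 0.3 rot [1.799e+02 1.000e-01 1.552e+02]
0.108 18 x -134.0 -112.0 y -16.0 17.0
0.114 40 x -134.0 -112.0 y -14.0 17.0
0.12 40 x -134.0 -118.0 y -15.0 17.0
0.126 25 x -134.0 -121.0 y -13.0 18.0
0.132 11 x -134.0 -124.0 y 11.0 19.0
0.138 11 x -134.0 -114.0 y 14.0 20.0
0.144 5 x -134.0 -132.0 y 17.0 21.0
tcp px 351.79948360801137 229.6495620100317 tip25 px [351.09926015 237.84418938]
291 169
```

View pics/both3.png

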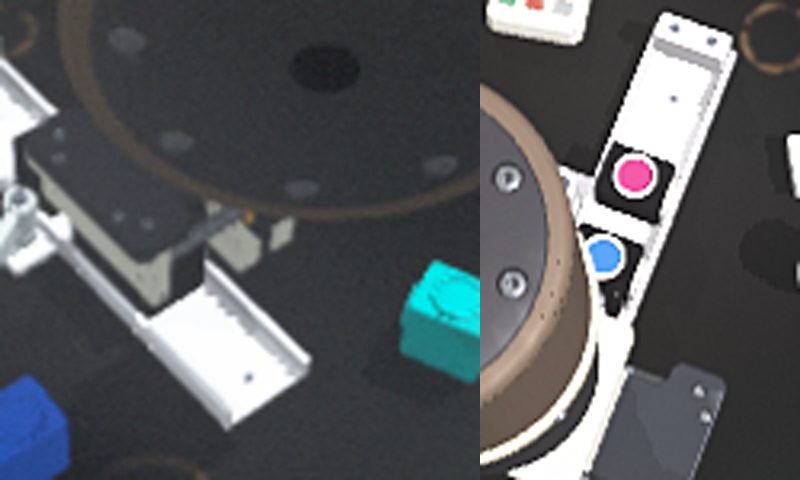

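The depth image puts the tips at z≈0.105, the same as the reported TCP, so the reported point is effectively the fingertip. The finger spans about ±11 mm along the rail. The right panel shows that only the magenta cube was dragged forward, leaving a gap that the push will close. I'll go down to z≈0.020 and push again.

```bash
python3 -m crank '[[[0,0,0],[0,-0.2,3],1],[[0,0,0],[0,0,3],1],[[0,0,0],[0,0,2],1],[[0,0,0],[0,0,0.7],1],[[0,0,0],[0,0,0],1],[[0,0,0],[0,0,0],1]]' && python3 -c "
from h import *
st()" && python3 -m crank '[[[0,0,0],[-0.8,0,0],1],[[0,0,0],[-0.8,0,0],1],[[0,0,0],[-0.8,0,0],1],[[0,0,0],[-0.8,0,0],1],[[0,0,0],[-0.8,0,0],1],[[0,0,0],[-0.8,0,0],1],[[0,0,0],[-0.8,0,0],1],[[0,0,0],[-0.8,0,0],1]]' && python3 -c "
from h import *
st()"
```

```text
time_s: 6.15
tcp_pos: [0.4601, -0.0186, 0.0201]
eef_rot: [180.0, 0.0, 155.1]
contact_force: [0.5, 0.3, 0.5]
gripper_width: 0.0003
gripper_force: 0.0
t 6.15 rail xy mm -122.0 0.2 z 0.0201 F rail 0.3 0.4 0.5 rot [180.    0.  155.1]
time_s: 6.95
tcp_pos: [0.5176, -0.0459, 0.0195]
eef_rot: [-180.0, -0.0, 155.1]
contact_force: [-0.9, 1.5, 1.1]
gripper_width: 0.0005
gripper_force: 1.1
t 6.95 rail xy mm -58.4 -0.3 z 0.0195 F rail -1.4 1.0 1.1 rot [-180.    -0.   155.1]
```

```bash
python3 -m crank '[[[0,0,0],[-0.8,0,0],1],[[0,0,0],[-0.8,0,0],1],[[0,0,0],[-0.8,0,0],1],[[0,0,0],[-0.8,0,0],1],[[0,0,0],[-0.8,0,0],1],[[0,0,0],[-0.8,0,0],1],[[0,0,0],[-0.6,0,0],1],[[0,0,0],[-0.4,0,0],1]]' && python3 -c "
from h import *
st()" && python3 -m crank '[[[0,0,0],[-0.3,0,0],1],[[0,0,0],[-0.3,0,0],1],[[0,0,0],[-0.2,0,0],1]]' && python3 -c "
from h import *
st()" && python3 -m crank '[[[0,0,0],[-0.2,0,0],1],[[0,0,0],[0,0,0],1]]' && python3 -c "
from h import *
st()"
```

```text
time_s: 7.75
tcp_pos: [0.5704, -0.0702, 0.0196]
eef_rot: [-180.0, -0.0, 155.1]
contact_force: [-1.8, 0.6, 1.1]
gripper_width: 0.0005
gripper_force: 1.0
t 7.75 rail xy mm -0.3 -0.1 z 0.0196 F rail -1.9 -0.2 1.1 rot [-180.    -0.   155.1]
time_s: 8.05
tcp_pos: [0.5774, -0.0733, 0.0197]
eef_rot: [180.0, 0.0, 155.1]
contact_force: [-1.6, 0.0, -0.6]
gripper_width: 0.0004
gripper_force: 0.5
t 8.05 rail xy mm 7.4 -0.0 z 0.0197 F rail -1.5 -0.6 -0.6 rot [180.    0.  155.1]
time_s: 8.25
tcp_pos: [0.5794, -0.0742, 0.0197]
eef_rot: [180.0, 0.0, 155.1]
contact_force: [0.0, -1.0, -0.0]
gripper_width: 0.0004
gripper_force: 0.0
t 8.25 rail xy mm 9.5 0.0 z 0.0197 F rail 0.5 -0.9 -0.0 rot [180.    0.  155.1]
```

```bash
for i in 1 2; do python3 -m crank '[[[0,0,0],[-0.2,0,0],1],[[0,0,0],[0,0,0],1]]' >/dev/null; python3 -c "
from h import *
st()"; done
```

```text
t 8.45 rail xy mm 10.8 -0.2 z 0.0197 F rail -2.3 -0.5 1.9 rot [-180.    -0.   155.1]
t 8.65 rail xy mm 10.9 -0.4 z 0.0195 F rail -13.3 3.3 7.2 rot [-179.9   -0.2  155. ]
```

The row stopped at x≈10.9 with 13 N of reaction, so it is home. I'll back off, rise, move over to the outer side of the keeper, and check with the camera.

```bash
python3 -m crank '[[[0,0,0],[2,0,0],1],[[0,0,0],[3,0,0],1],[[0,0,0],[0,0,-4],1],[[0,0,0],[0,0,-5],1],[[0,0,0],[-1,4,0],1],[[0,0,0],[-2.5,4,0],1],[[0,0,0],[-2.7,3,0],1],[[0,0,0],[0,0,0],1]]' && python3 - <<'E'
from h import *
st()
c=cap('top','t4.png');d=cap('scene','s4.png')
b=cv2.resize(c['color'][110:280,240:390,::-1],(400,453),interpolation=cv2.INTER_CUBIC)
a=cv2.resize(d['color'][150:300,230:362,::-1],(400,453),interpolation=cv2.INTER_CUBIC)
cv2.imwrite('pics/both4.png',np.hstack([a,b]))
E
```

```text
time_s: 9.45
tcp_pos: [0.6444, 0.021, 0.1096]
eef_rot: [179.9, 0.2, 155.2]
contact_force: [-1.5, -0.1, -0.7]
gripper_width: 0.0002
gripper_force: 0.0
t 9.45 rail xy mm 28.4 113.8 z 0.1096 F rail -1.3 -0.7 -0.7 rot [179.9   0.2 155.2]
```

View pics/both4.png

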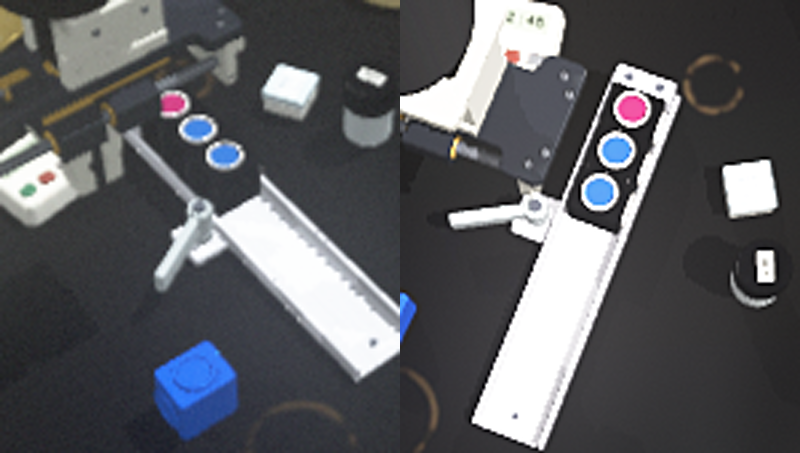

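The view shows all three cubes touching the stop, with the keeper still open. The gripper is on its outer side between the arm and the timer. I'll check the rear cube position numerically and lower beside the arm.

```bash
python3 - <<'E'
from h import *
c=dict(np.load('/tmp/top.npz'))
for n,(u,v) in dict(rear=(599,192),mid=(617,149),front=(632,108)).items():
    p=ray(c,240+(u-399.5)*.375-.5,110+(v+.5)*170/453-.5,.047)[:2]-O; print(n,(p@EX*1e3).round(1),(p@EY*1e3).round(1))
E
python3 -m crank '[[[0,0,0],[0.9,-0.4,0],1],[[0,0,0],[0,0,3],1],[[0,0,0],[0,0,3],1],[[0,0,0],[0,0,2],1],[[0,0,0],[0,0,0.6],1],[[0,0,0],[0,0,0],1]]' >/dev/null; python3 -c "
from h import *
st()"
```

```text
rear 40.1 1.5
mid 75.2 1.0
front 108.5 2.1
t 10.15 rail xy mm 15.4 105.0 z 0.0235 F rail -0.7 -0.9 -0.3 rot [-1.799e+02 -1.000e-01  1.551e+02]
```

The rear cube is at x≈40 mm, which is above 36. Now I'll swing the keeper.

```bash
python3 -m crank '[[[0,0,0],[0.9,-0.7,0],1],[[0,0,0],[0.7,-0.5,0],1],[[0,0,0],[0.7,-0.6,0],1],[[0,0,0],[0.5,-0.8,0],1],[[0,0,0],[0.4,-0.8,0],1],[[0,0,0],[0.6,-0.5,0],1],[[0,0,0],[0.8,-0.5,0],1],[[0,0,0],[0.9,-0.3,0],1]]' >/dev/null; python3 - <<'E'
from h import *
st()
d=cap('scene','s5.png')
cv2.imwrite('pics/c5.png',cv2.resize(d['color'][150:300,230:390,::-1],(640,600),interpolation=cv2.INTER_CUBIC))
E
```

```text
t 10.95 rail xy mm -39.4 58.3 z 0.0236 F rail 1.4 1.2 -1.2 rot [-180.   -0.  155.]
```

View pics/c5.png

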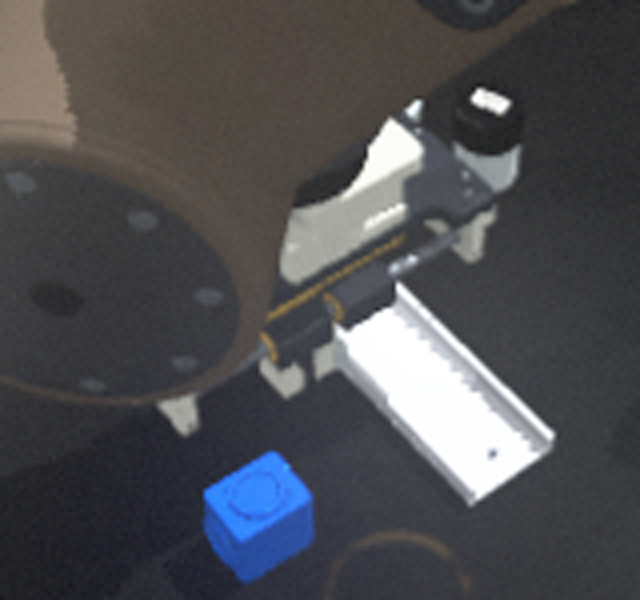

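The keeper arm is hidden behind the gripper, as expected once it has swung to about pi/2, and the gripper is clear of the blue look-alike at (260,510). I'll continue the sweep to shut it.

```bash
python3 -m crank '[[[0,0,0],[0,-0.7,0],1],[[0,0,0],[0,-0.7,0],1],[[0,0,0],[-0.4,-0.8,0],1],[[0,0,0],[-0.4,-0.8,0],1],[[0,0,0],[-0.7,-0.6,0],1],[[0,0,0],[-0.7,-0.6,0],1],[[0,0,0],[-0.7,-0.8,0],1],[[0,0,0],[-0.6,-0.8,0],1]]' >/dev/null; python3 -c "
from h import *
st()"; python3 -m crank '[[[0,0,0],[-0.3,0,0],1],[[0,0,0],[0,0,0],1]]' >/dev/null; python3 -c "
from h import *
st()"
```

```text
t 11.8 rail xy mm -3.3 -0.1 z 0.0234 F rail -0.7 2.2 -0.6 rot [-180.   -0.  155.]
t 12.0 rail xy mm -1.2 -0.2 z 0.0232 F rail -1.9 -1.6 0.6 rot [-1.799e+02 -1.000e-01  1.550e+02]
```

```bash
for i in 1 2; do python3 -m crank '[[[0,0,0],[-0.2,0,0],1],[[0,0,0],[0,0,0],1]]' >/dev/null; python3 -c "
from h import *
st()"; done
```

```text
t 12.2 rail xy mm -1.0 -0.2 z 0.0232 F rail -7.9 -2.1 4.7 rot [-179.9   -0.2  155.1]
t 12.4 rail xy mm -0.8 -0.3 z 0.023 F rail -15.7 0.5 8.6 rot [-179.8   -0.4  155. ]
```

The keeper is on its hard stop: x does not move as the force rises to 16 N. I'll back off, rise, move away and verify from the depth images.

```bash
python3 -m crank '[[[0,0,0],[1.5,0,0],1],[[0,0,0],[3,0,0],1],[[0,0,0],[0,0,-4],1],[[0,0,0],[0,0,-5],1],[[0,0,0],[0,0,-5],1],[[0,0,0],[0,-5,0],1],[[0,0,0],[0,-5,0],1],[[0,0,0],[0,-5,0],1]]' >/dev/null; python3 -m crank '[[[0,0,0],[0,-5,0],1],[[0,0,0],[0,-5,0],1],[[0,0,0],[0,-5,0],1],[[0,0,0],[0,-5,0],1],[[0,0,0],[0,0,0],1],[[0,0,0],[0,0,0],1]]' >/dev/null; python3 - <<'E'
from h import *
st()
c=cap('top','t6.png');P=pts(c);w=P[...,:2]-O;X=w@EX*1e3;Y=w@EY*1e3;Z=P[...,2]*1e3;g=c['color'].astype(int)
# keeper arm top z~37 across the channel
k=(Z>30)&(Z<46)&(X>-60)&(X<22)&(Y>-35)&(Y<28)&(g.mean(-1)>90)
print('arm px',k.sum(), 'x by y:',[(y,X[k&(abs(Y-y)<5)].mean().round(1)) for y in (-20,-10,0,10,20) if (k&(abs(Y-y)<5)).any()])
sat=(g.max(-1)-g.min(-1)>60)&(Z>36)&(Z<56)&(abs(Y)<15)&(X>0)&(X<125)
n,l,s,ce=cv2.connectedComponentsWithStats(sat.astype(np.uint8))
for i in range(1,n):
    if s[i,4]>15: print('win',s[i,4],X[l==i].mean().round(1),Y[l==i].mean().round(1),Z[l==i].mean().round(1))
for n,(u,v) in dict(case=(374,213),slip=(371,181),timer=(285,125)).items(): print(n,P[v,u].round(3))
E
```

```text
t 13.8 rail xy mm -41.7 -350.2 z 0.1637 F rail -0.1 0.3 0.0 rot [-180.     0.   154.9]
arm px 112 x by y: [(-20, np.float64(15.1)), (-10, np.float64(14.9)), (0, np.float64(15.0)), (10, np.float64(14.9)), (20, np.float64(15.0))]
win 85 108.4 2.2 46.6
win 83 74.7 1.5 46.1
win 88 40.7 1.6 46.0
case [ 0.443 -0.127  0.563]
slip [ 0.464 -0.125  0.58 ]
timer [ 0.738 -0.034  0.021]
```

```bash
python3 -c "
from plant import r
print(r.close_job())"
```

```text
the job is handed in; nothing more can be done
None
```

The job is handed in: all three cubes are home against the stop (centres at about x = 41, 75 and 108 mm), the keeper lies straight across the rail behind them, and the arm is parked clear. On a first, too-high pass the fingertips rested on the cubes and dragged the front one forward, before the proper push closed the row. The timer was unmoved at the end; the arm hid the case and cover glass box in that last picture, and they looked undisturbed before the keeper was shut.

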